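Check the oil of the antenna mast's hydraulic pack

ROBOT

A 7-joint arm with a two-finger parallel gripper is mounted at the origin on the work surface. World frame = base frame: x ahead of the robot, y to its left, z up, the work surface at z = 0. Lengths are in m, angles in rad, forces in N, time in s.
With the tool pointing down it reaches from about 0.425 to 1.025 m from the base axis. Payload 3.6 kg.
Tool frame: the origin (TCP) lies midway between the tips of the shut fingers; the grasp point (between the pads) lies 19 mm behind it; z points along the fingers, x is the direction in which the jaws open and shut, and the axes are right-handed (so a half turn about z gives the same grasp; the last joint's range is limited). The gripper opens to 85 mm and grips with 20 to 120 N. Pads are 22 mm wide; open, the fingers measure 114 mm over their backs; the gripper's body (76 mm by 85 mm) begins 54 mm behind the grasp point. The pads swing forward as they close: fully open they stand 13 mm farther back than shut.
Start: joints at [1.163, 0.591, 0.048, 1.609, -0.033, 0.943, -0.034], TCP at [0.224, -0.69, 0.231] pointing down, gripper open.
Joint ranges: [-2.69, 2.69], [-0.47, 2.24], [-1.27, 1.36], [0.19, 2.51], [-1.53, 4.68], [0.08, 2.07], [-3.09, 3.09]. Speed limits (rad/s): [2.57, 2.57, 3.14, 3.14, 3.14, 3.14, 3.14].

INTERFACE

Orientations are given as a unit quaternion [x, y, z, w].
In Python, from bench import ctrl, kinematics, vision gives the robot as it stands. Calls block until the motion is done:
- ctrl.move_to(position, orientation): joint-space move of the TCP to a pose.
- ctrl.move_straight(position, attitude=None, feed=0.15): straight line of the TCP; attitude=None keeps the orientation; feed is the mean speed in m/s.
- ctrl.move_j(angles): joint-space move.
- ctrl.set_gripper(opening): finger opening in m; the grip force is fixed at half the most; returns when the fingers have stopped.
- ctrl.sleep(seconds).
- kinematics.ik(position, orientation): joint angles nearest the present ones, or None.
- ctrl.state(): the state.
- vision.capture(name): name is "scene" or "top"; returns the picture (420x560x3 uint8, blue, green, red); there is no depth.
- vision.camera_params(name): a dict with "K" (3x3 intrinsics, pixels), "k1" (the pictures are not rectified: a ray, as slopes to the right and down, at radius r is drawn at 1 + k1 r^2 times it, then the intrinsics apply), "pose" (4x4, takes a point from camera to world coordinates). Camera axes: x right, y down, z forward; pixel columns grow to the right and rows downward; lengths in m; the calibration is good to about 2 mm. A picture is of the moment at which its call begins. camera_params takes no time and is no camera call.
A pose or a line that the arm cannot do raises ctrl.Unreachable and nothing moves.
- ctrl.close_job(): hands the job in, once; it reports no verdict.
The state is a dict: "time_s": time; "q": joint angles; "qvel": joint speeds; "joint_efforts": joint torques, N m; "eef_pos": TCP position; "tcp_rot": TCP orientation; "wrist_force": force on the tool from outside, world axes, zero at the start; "torque": the same for the moment, N m; "grip_width": finger opening in m.
Only numpy, scipy, OpenCV 4.12 (cv2) and the standard library are available. Lean on these libraries where they do the work, as an engineer would, in place of code of your own. Each camera call takes 0.05 s, during which the arm holds its last target.

TASK

The mast ram has to be fully home before the oil in its hydraulic power pack is checked: turn the spring-return knob on the control box clockwise to its stop, keep it there for about a second, and let it spring back. Then take the wiped dipstick from the mat by its yellow handle, push it into the inclined dip tube until its collar stops on the mouth, and draw it out again. Finish while holding it by the handle, up for reading: rod level and still, at least 20 cm above the bench and clear of the power pack; never let the tip point up more than a little, or the oil runs along the rod, and leave the bottle, tape and spanner alone.

Things in the scene. Friction and masses are not known exactly. Their poses are not given: they have to be found in the camera images.
- selector (a joint): angle of the black spring-return knob on top of the control box (the grey box at the left, +y, end of the power pack), rad: 0 at rest, grows clockwise seen from above, stop at 1.05. A spring pulls it back to 0: 0.04 N m at rest rising to 0.17 N m at the stop
- selector_grip (a point): point on the knob's vertical axis at the height to grip, 12 mm below the knob's top and 32 mm above the lid of the box. The knob has a bar grip 44 mm long, 14 mm thick and 32 mm tall on a round foot; the bar lies along this point's x axis (which turns with the knob), z is up
- dip_tube: inclined dip tube in the right-hand (-y) end of the grey oil tank. Origin: centre of its mouth, 175 mm above the bench; z axis: outward along the tube, 40 degrees above the level; the rod goes in along -z. Mouth flared to 19 mm inside, 25 mm outside diameter; bore 12 mm from 17 mm down, free for the whole rod. Tank wall 85 mm down the tube; tank and valve block lie behind the plane of the mouth
- dipstick: dipstick, 237 mm, 70 g, lying on collar and tip (tip 4.3 degrees low). Origin: on the axis at the collar's face that stops on the tube mouth; x axis along the rod to the tip. Steel rod 6 mm diameter to x = 150 mm, black marks at 100-135; yellow hexagon collar 28 mm across flats, x = -10 to 0; neck; flat yellow loop handle x = -22 to -87 mm, 26 mm wide (y, level as it lies), 14 mm thick (z, up)
- dipstick_tip (a point): the tip of the rod, 150 mm from the collar's face; axes as the dipstick's
- dipstick_grip (a point): middle of the loop handle, 54.5 mm behind the collar's face, about 21 mm above the bench as it lies; axes as the dipstick's
- pack: hydraulic power pack, fixed: skid 160 (x) by 460 mm (y, -175 to +285) with, from right (-y) to left, grey oil tank (168 mm high), aluminium valve block with a black coil on top (highest point, 203 mm), blue motor lying along y (150 mm high, its solenoid 171 mm), control box (140 x 95 mm, lid at 139 mm). Origin on the bench; x axis away from the robot
- mat: blue-green rubber mat 290 x 100 x 3 mm, fixed, the dipstick lies along its x axis; origin at the centre of its underside
- oil_bottle: bystander: blue oil bottle, 64 mm diameter, 170 mm tall; origin at the centre of its underside
- tape: bystander: white ring of tape, 90 mm outside diameter, 19 mm high; origin at the centre of its underside
- spanner: bystander: steel spanner 160 mm long lying along its x axis
Things that resemble listed ones, but are neither listed nor needed, are in the scene too. Leave any green or red look-alike of the dipstick alone.

How it is judged:
On the way, in this order (a step that is already met when the one before it is completed fails the run):
1. the knob is turned to its stop and kept there (value of joint selector above 1 rad), for 0.5 s.
2. the knob is let go and has sprung back (value of joint selector below 0.06 rad and contact force between the fingers and selector below 0.1 N), for 0.2 s.
3. the dipstick is in the tube with its collar on the mouth (z of dipstick in the frame of dip_tube below 0.003 m and distance between dipstick and dip_tube below 0.009 m and z of dipstick_tip in the frame of dip_tube below -0.145 m and angle between the x axis of dipstick and the z axis of dip_tube, either way round below 0.1 rad), for 0.2 s.
4. the rod is drawn fully out of the tube, held by the fingers (z of dipstick_tip in the frame of dip_tube above 0.01 m and contact force between the fingers and dipstick above 1 N), for 0.1 s.
At the end, for the whole second after the job is handed in: The fingers hold the dipstick by its handle (within 45 mm of its middle), still (under 3 cm/s), rod level within 10 degrees, collar and tip over 20 cm above the bench, tip over 5 cm from the tube's mouth, dipstick not touching the pack, knob back at rest (within 0.06 rad) (contact force between the fingers and dipstick above 1 N and angle between dipstick's own x axis and vertical between 1.4 and 1.745 rad and height (world z) of each of dipstick_tip, dipstick above 0.2 m and distance between dipstick_tip and dip_tube above 0.05 m and contact force between dipstick and pack below 0.05 N and linear speed of dipstick below 0.03 m/s and value of joint selector below 0.06 rad and distance between the grasp point and dipstick_grip below 0.045 m); the arm keeps its last pose, push and grip.
It fails at once if the dipstick's tip points up more than 20 degrees (angle between dipstick's own x axis and vertical below 1.22 rad).
It fails at once if the bottle, tape or spanner is moved more than 3 cm or the bottle is tipped (distance of any of oil_bottle, tape, spanner from where it was at the start of the episode above 0.03 m or angle between oil_bottle's own z axis and vertical above 0.5 rad).
It also fails if it takes over 72 s, if anything falls off the work surface, if the arm or the gripper's body presses on something with over 40 N, if the wrist force passes 120 N, or if a joint passes its speed limit or range.

## Working session

There is one attempt and no reset: what is moved stays moved. The work goes in short steps, each a Python script; the robot and the scene stay as the last script left them, time stands still between calls to the robot, and variables do not carry over. Pictures are saved under pics/ and viewed, and the job is handed in when it is done.

```bash
ls; mkdir -p pics; python3 - <<'E'
from bench import ctrl,kinematics,vision
import cv2,json
for n in("scene","top"):
    im=vision.capture(n); cv2.imwrite(f"pics/{n}0.png",im)
    p=vision.camera_params(n); print(n,p)
print(ctrl.state())
E
```

```text
pics
scene {'K': array([[459.50245207,   0.        , 283.97968891],
       [  0.        , 459.50245207, 208.68061284],
       [  0.        ,   0.        ,   1.        ]]), 'k1': -0.009340022519246502, 'pose': array([[ 0.82683091,  0.35449412, -0.43667445,  1.02138978],
       [ 0.56203571, -0.49092584,  0.66566334, -1.00660599],
       [ 0.02159897, -0.79581766, -0.60515101,  0.95942669],
       [ 0.        ,  0.        ,  0.        ,  1.        ]])}
top {'K': array([[513.00833262,   0.        , 277.92177162],
       [  0.        , 513.00833262, 213.79960043],
       [  0.        ,   0.        ,   1.        ]]), 'k1': -0.07223477908032933, 'pose': array([[ 0.02764357, -0.99518218,  0.0940652 ,  0.3093788 ],
       [-0.99950307, -0.02894371, -0.0124853 , -0.09687738],
       [ 0.01514775, -0.09367331, -0.99548775,  1.35486152],
       [ 0.        ,  0.        ,  0.        ,  1.        ]])}
{'time_s': 0.1, 'q': array([ 1.1634942 ,  0.59206761,  0.04831231,  1.60975754, -0.03328202,
        0.94267196, -0.03369642]), 'qvel': array([ 0.00084232, -0.00285094,  0.00025104, -0.00311298,  0.00044287,
        0.0016218 , -0.00137093]), 'joint_efforts': array([ 4.36566712e-03, -5.49999332e+01,  1.55302998e+00, -1.98825485e+01,
        9.73702554e-03,  3.82494007e-03, -2.22872259e-06]), 'eef_pos': array([ 0.22354964, -0.68885907,  0.23020265]), 'tcp_rot': array([ 8.08936886e-01, -5.87894559e-01, -8.88301082e-04, -5.59778072e-04]), 'wrist_force': array([ 0.72304644,  0.71625511, -0.24321968]), 'torque': array([ 0.02226027,  0.01244115, -0.00219329]), 'grip_width': 0.08554767857172597}
```

View pics/scene0.png

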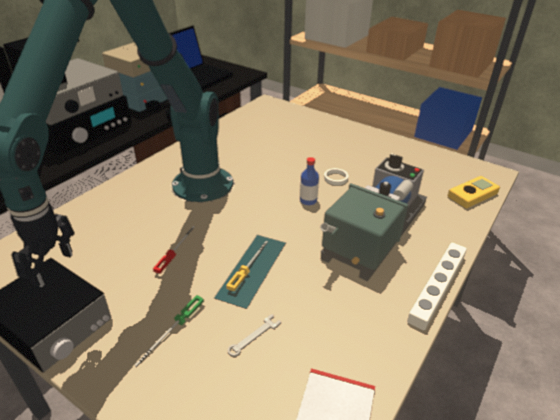

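View pics/top0.png

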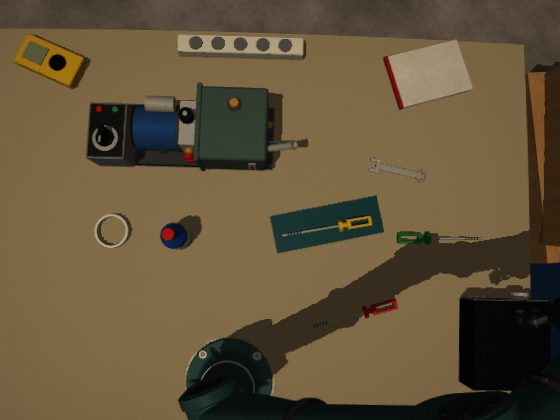

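The top picture shows three dipstick-like objects: the yellow-handled one on the mat at (355,223), a green one at (414,238) and a red one at (380,308). I want the yellow one on the mat. Knob candidates are the black one on the grey box at (104,138), the black coil on the valve block at (186,115) and the multimeter dial at (58,62). I want the one on the grey box. The tube mouth is near (303,143); the orange cap at (234,103) is not it.

```bash
python3 - <<'E'
import cv2
t=cv2.imread('pics/top0.png');s=cv2.imread('pics/scene0.png')
def crop(im,x0,y0,w,h,k,n):
    cv2.imwrite(f'pics/{n}.png',cv2.resize(im[y0:y0+h,x0:x0+w],None,fx=k,fy=k,interpolation=cv2.INTER_CUBIC))
crop(t,80,90,100,75,8,'c_knob_t')
crop(t,240,110,80,60,10,'c_tube_t')
crop(t,265,190,130,70,6,'c_dip_t')
crop(s,310,140,120,90,6,'c_knob_s')
crop(s,300,200,100,75,8,'c_tube_s')
crop(s,210,230,90,75,8,'c_dip_s')
E
```

```text
(no output)
```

View pics/c_knob_t.png

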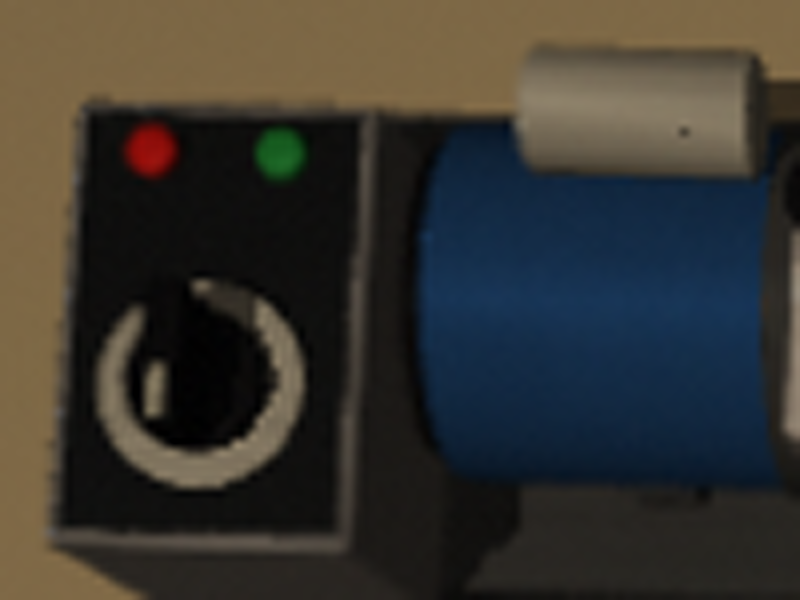

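View pics/c_tube_t.png

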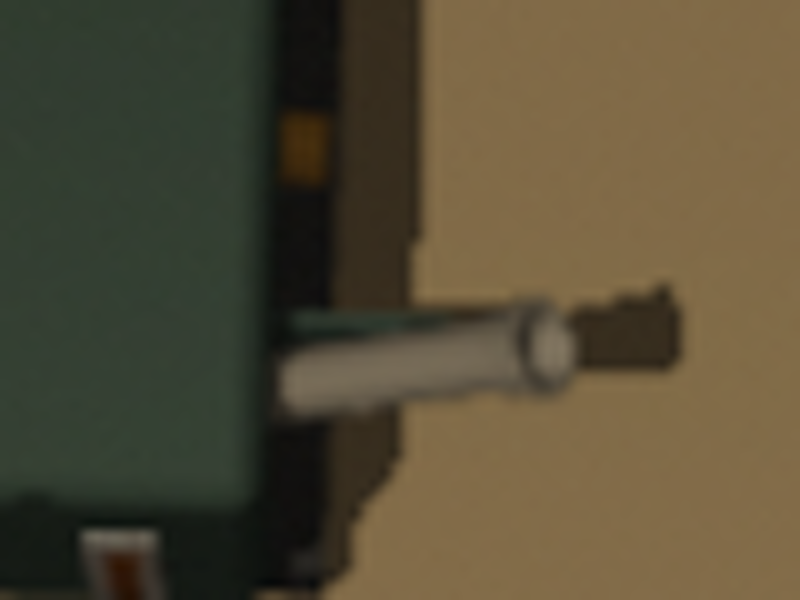

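View pics/c_dip_t.png

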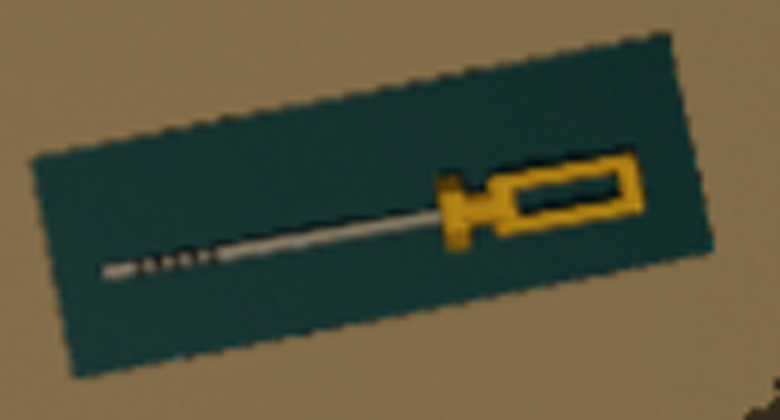

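View pics/c_knob_s.png

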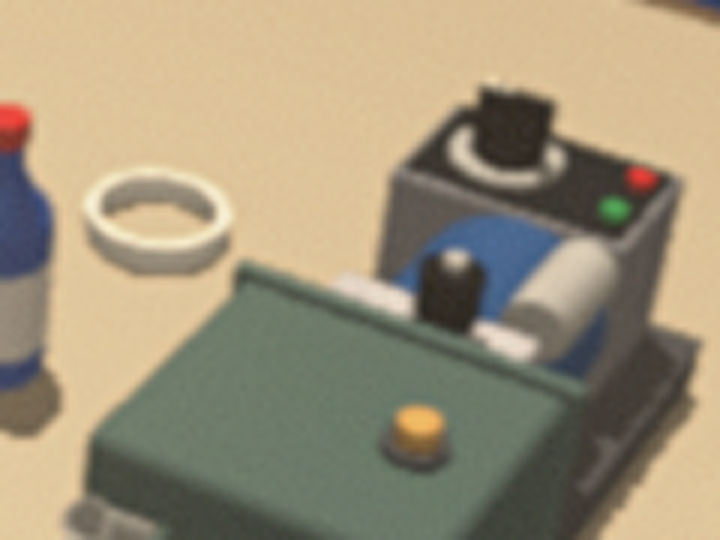

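View pics/c_tube_s.png

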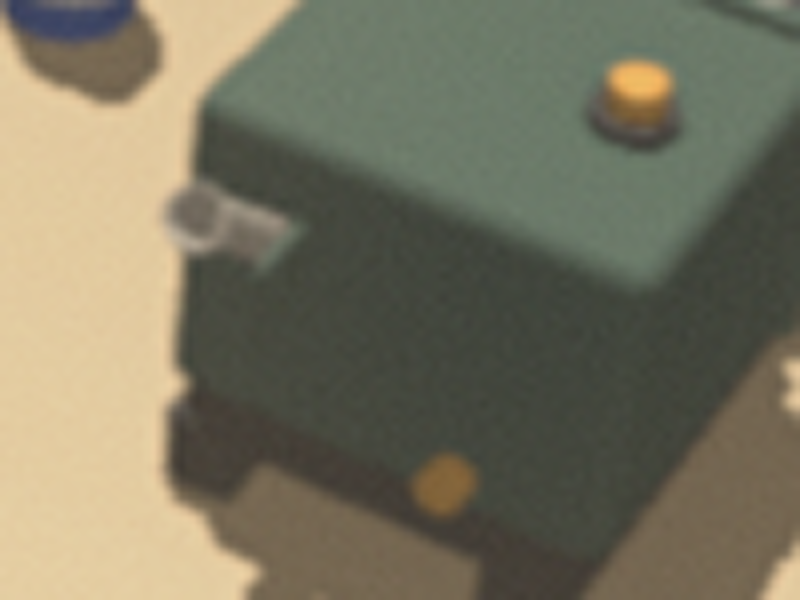

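View pics/c_dip_s.png

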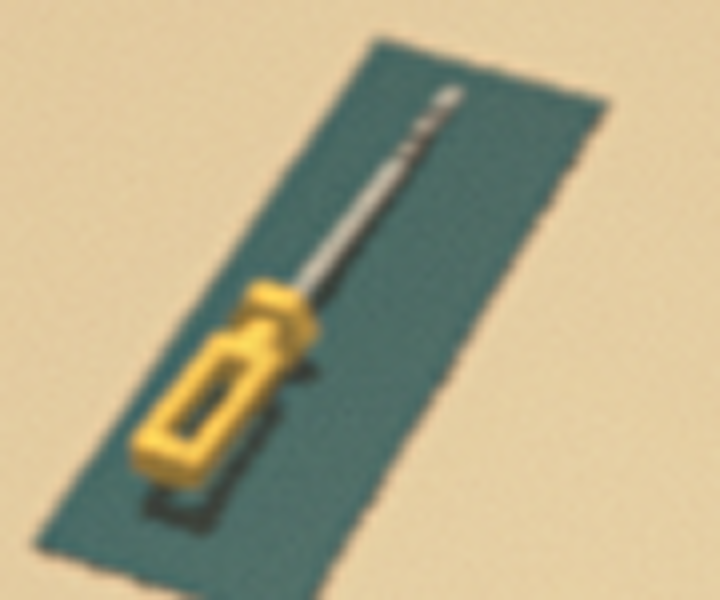

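```bash
cat > h.py <<'E'
import numpy as np,cv2
from scipy.optimize import least_squares
from scipy.spatial.transform import Rotation as R
from bench import ctrl,kinematics,vision
P={n:vision.camera_params(n) for n in("scene","top")}
def proj(n,X):
    p=P[n];T=np.linalg.inv(p["pose"]);c=np.atleast_2d(X)@T[:3,:3].T+T[:3,3]
    s=c[:,:2]/c[:,2:];s=s*(1+p["k1"]*(s**2).sum(1,keepdims=True))
    return s@np.diag([p["K"][0,0],p["K"][1,1]])+p["K"][:2,2]
def ray(n,uv):
    p=P[n];K=p["K"];d=(np.array(uv,float)-K[:2,2])/[K[0,0],K[1,1]];s=d.copy()
    for _ in range(20): s=d/(1+p["k1"]*(s@s))
    v=p["pose"][:3,:3]@[s[0],s[1],1];return p["pose"][:3,3],v
def onz(n,uv,z):
    o,v=ray(n,uv);return o+v*(z-o[2])/v[2]
def tri(obs):
    f=lambda X:np.concatenate([(proj(n,X)[0]-uv) for n,uv in obs])
    r=least_squares(f,[0.5,0,.1]);return r.x,np.round(r.fun,1)
def cu(u,v,x0,y0,k): return ((u+.5)/k-.5+x0,(v+.5)/k-.5+y0)
E
python3 - <<'E'
from h import *
np.set_printoptions(precision=4,suppress=True)
kt=lambda u,v:cu(u,v,80,90,8); ks=lambda u,v:cu(u,v,310,140,6)
tt=lambda u,v:cu(u,v,240,110,10); ts=lambda u,v:cu(u,v,300,200,8)
dt=lambda u,v:cu(u,v,265,190,6); ds=lambda u,v:cu(u,v,210,230,8)
print('lid');L=[onz("top",kt(*p),.139) for p in[(82,105),(372,115),(345,545),(52,540)]]
for l in L:print(l)
print(np.linalg.norm(L[0]-L[3]),np.linalg.norm(L[1]-L[0]))
print('ring top',onz("top",kt(201,384),.139),'scene',onz("scene",ks(507,155),.139))
print('lamps',[onz("top",kt(*p),.141) for p in[(151,151),(280,153)]],[onz("scene",ks(*p),.141) for p in[(643,180),(616,209)]])
print('mouth top',onz("top",tt(552,347),.175),'scene',onz("scene",ts(195,215),.175),tri([("top",tt(552,347)),("scene",ts(195,215))]))
print('dip tip t',onz("top",dt(108,271),.006),'s',onz("scene",ds(455,93),.006))
print('collar t',onz("top",dt(440,213),.017))
print('handle end t',onz("top",dt(640,182),.023), 's',onz("scene",ds(167,455),.023))
print('loop mid t',onz("top",dt(567,194),.021),'s',onz("scene",ds(210,400),.021))
print('tank wall exit', onz("top",tt(285,380),.175-.085*np.sin(np.radians(40))))
print('mat',[onz("top",dt(*p),.003) for p in[(32,158),(667,33),(712,250),(77,378)]])
E
```

```text
lid
[0.6842 0.3562 0.139 ]
[0.683  0.2662 0.139 ]
[0.5493 0.2661 0.139 ]
[0.5486 0.3557 0.139 ]
0.13560120971370002 0.0899627760685613
ring top [0.5978 0.3133 0.139 ] scene [0.5966 0.3165 0.139 ]
lamps [array([0.6695, 0.333 , 0.141 ]), array([0.6698, 0.2931, 0.141 ])] [array([0.6704, 0.334 , 0.141 ]), array([0.6694, 0.2964, 0.141 ])]
mouth top [ 0.5857 -0.1466  0.175 ] scene [ 0.587 -0.146  0.175] (array([ 0.5863, -0.1463,  0.1747]), array([-0.1, -0.2, -0.3,  0. ]))
dip tip t [ 0.3818 -0.1276  0.006 ] s [ 0.3834 -0.1292  0.006 ]
collar t [ 0.4107 -0.2717  0.017 ]
handle end t [ 0.4263 -0.3583  0.023 ] s [ 0.4247 -0.3544  0.023 ]
loop mid t [ 0.4203 -0.3267  0.021 ] s [ 0.4191 -0.3242  0.021 ]
tank wall exit [ 0.5882 -0.0837  0.1204]
mat [array([ 0.4309, -0.0928,  0.003 ]), array([ 0.4949, -0.3737,  0.003 ]), array([ 0.3987, -0.3947,  0.003 ]), array([ 0.3347, -0.1153,  0.003 ])]
```

```bash
python3 - <<'E'
from h import *
c=np.array([.5973,.3147])
def hull(n,a):
    pts=[]
    for sx in(-1,1):
        for sy in(-1,1):
            v=np.array([sx*.022,sy*.007]);M=np.array([[np.cos(a),-np.sin(a)],[np.sin(a),np.cos(a)]])
            for z in(.151,.183): pts.append([*(c+M@v),z])
    return proj(n,np.array(pts))
rows=[]
for n,x0,y0,w,h in(("top",85,115,40,40),("scene",375,148,36,36)):
    im=cv2.imread(f'pics/{n}0.png');row=[]
    for a in(None,-40,-20,0,20,40):
        k=6 if w==40 else 20/3
        k=130/w
        g=cv2.resize(im[y0:y0+h,x0:x0+w],(130,130),interpolation=cv2.INTER_CUBIC)
        g=np.clip(g.astype(float)*1.8,0,255).astype(np.uint8)
        if a is not None:
            q=((hull(n,np.radians(a))-[x0,y0]+.5)*k-.5)
            hp=cv2.convexHull(q.astype(np.float32)).astype(int)
            cv2.polylines(g,[hp],True,(0,255,255),1)
            cv2.polylines(g,[cv2.convexHull(q[1::2].astype(np.float32)).astype(int)],True,(255,0,255),1)
        row.append(g)
    rows.append(np.hstack(row))
cv2.imwrite('pics/knobfit.png',np.vstack(rows))
E
```

```text
(no output)
```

View pics/knobfit.png

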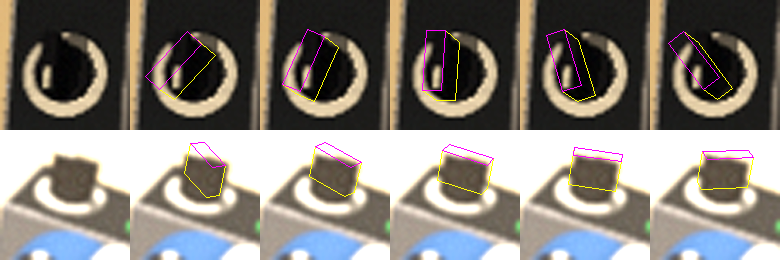

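```bash
python3 - <<'E'
from h import *
def pts(a,c):
    o=[]
    for sx,sy in((-1,-1),(1,-1),(1,1),(-1,1)):
        v=np.array([sx*.022,sy*.007]);M=np.array([[np.cos(a),-np.sin(a)],[np.sin(a),np.cos(a)]])
        o.append([*(c+M@v),.183])
    return np.array(o)
im=[]
for n,x0,y0,w in(("top",88,118,32),("scene",380,146,32)):
    k=400/w
    g=cv2.resize(cv2.imread(f'pics/{n}0.png')[y0:y0+w,x0:x0+w],(400,400),interpolation=cv2.INTER_NEAREST)
    g=np.clip(255*(g/255.)**.5,0,255).astype(np.uint8);b=g.copy()
    for c,col in((np.array([.5973,.3147]),(0,0,255)),):
        q=(proj(n,pts(np.radians(3),c))-[x0,y0]+.5)*k-.5
        cv2.polylines(b,[q.astype(int)],True,col,1)
        t=np.linspace(0,6.28,60)
        for r,z in((.0245,.139),):
            q=(proj(n,np.c_[c[0]+r*np.cos(t),c[1]+r*np.sin(t),0*t+z])-[x0,y0]+.5)*k-.5
            cv2.polylines(b,[q.astype(int)],True,(0,200,0),1)
    im.append(np.vstack([g[:300],b[:300]]))
cv2.imwrite('pics/knobfit2.png',np.hstack(im))
E
```

```text
(no output)
```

View pics/knobfit2.png

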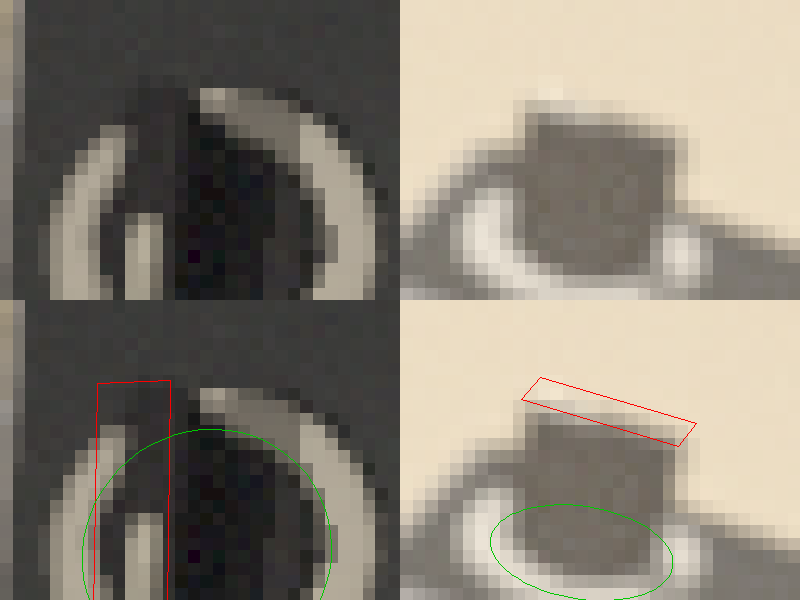

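The close crops confirm the choices. The knob bar lies along world x, within about 2°, with its axis at about (0.597, 0.313). The dipstick's yellow handle has its loop centre at about (0.420, -0.326) and its tip at (0.382, -0.128). I'll check reach first, then move above the knob.

```bash
cat >> h.py <<'E'
def down(psi): # tool x at azimuth psi
    return (R.from_euler('z',psi)*R.from_euler('x',np.pi)).as_quat()
np.set_printoptions(precision=4,suppress=True)
E
python3 - <<'E'
from h import *
K=[.597,.313]
for psi in(np.pi/2,-np.pi/2):
  for d in(0,-1.15):
    print(psi,d,kinematics.ik([*K,.152],down(psi+d)),kinematics.ik([*K,.36],down(psi+d)))
s=ctrl.state();p=s["eef_pos"]
ctrl.move_straight([p[0],p[1],.40]);print(ctrl.state()["time_s"],ctrl.state()["q"])
E
```

```text
1.5707963267948966 0 [ 0.0126  0.7824 -0.8975  1.7614  0.7322  0.9692  0.386 ] [ 0.1443  0.6519 -1.162   1.5607  0.6095  1.3356  0.4819]
1.5707963267948966 -1.15 [-0.0623  0.7306 -0.7591  1.7646  0.6243  0.904  -0.6759] [ 0.0752  0.5834 -1.0008  1.5634  0.5061  1.2755 -0.5798]
-1.5707963267948966 0 [-0.4541  0.6178 -0.1423  1.7832  0.1209  0.749  -2.2299] [-0.0935  0.4906 -0.6898  1.5706  0.3276  1.199  -2.4162]
-1.5707963267948966 -1.15 [ 0.0963  0.8667 -1.0748  1.7578  0.8674  1.0738  2.272 ] [ 0.1068  0.611  -1.0702  1.5621  0.5497  1.2993  2.5244]
1.375 [ 1.1554  0.468   0.0614  1.4199 -0.0291  1.257  -0.0377]
```

```bash
python3 - <<'E'
from h import *
K=[.597,.313]
ctrl.move_to([*K,.36],down(np.pi/2)); s=ctrl.state();print(s["time_s"],s["q"],s["eef_pos"])
ctrl.move_straight([*K,.24])
cv2.imwrite('pics/s1.png',vision.capture("scene"));cv2.imwrite('pics/t1.png',vision.capture("top"))
s=ctrl.state();print(s["time_s"],s["q"],s["eef_pos"],s["wrist_force"])
t=cv2.imread('pics/t1.png')[80:200,60:220];q=cv2.imread('pics/s1.png')[100:220,330:490]
cv2.imwrite('pics/c1.png',cv2.resize(np.hstack([t,q]),None,fx=2.5,fy=2.5,interpolation=cv2.INTER_CUBIC))
E
```

```text
5.0917 [ 0.1229  0.6266 -1.1056  1.5614  0.5732  1.313   0.5129] [0.5975 0.3122 0.3598]
6.1417 [ 0.0855  0.7238 -1.035   1.6921  0.6822  1.1282  0.4225] [0.5975 0.3138 0.2415] [ 1.2011 -0.0365  0.0614]
```

View pics/c1.png

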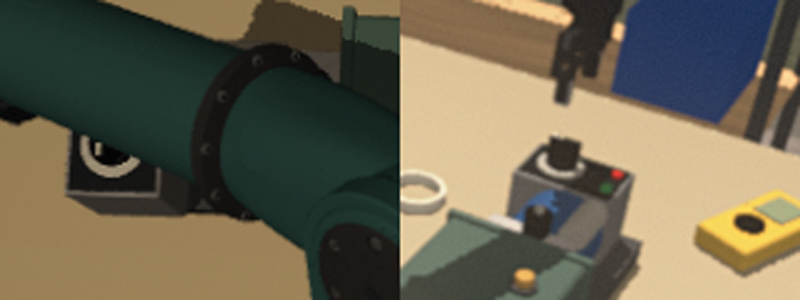

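The gripper is above the knob: fingers at crop (565,60), knob at (565,150). Next I'll descend and grip it.

```bash
python3 - <<'E'
from h import *
K=[.597,.313]
ctrl.move_straight([*K,.153],feed=.1)
s=ctrl.state();print(s["time_s"],s["eef_pos"],s["wrist_force"])
ctrl.set_gripper(0.0)
s=ctrl.state();print(s["time_s"],s["eef_pos"],s["wrist_force"],s["torque"],s["grip_width"],s["q"])
print(R.from_quat(s["tcp_rot"]).as_matrix()[:,0])
E
```

```text
7.1583 [0.5973 0.3136 0.1537] [0.4259 0.8133 0.5308]
7.8083 [0.5972 0.3113 0.1536] [-0.5667 -3.6643  5.6361] [-0.6807  0.3274 -0.0224] 0.013198072744416683 [ 0.0458  0.8082 -0.9619  1.7592  0.7802  1.009   0.3477]
[ 0.0011  1.     -0.0037]
```

```bash
python3 - <<'E'
from h import *
def az():
    v=R.from_quat(ctrl.state()["tcp_rot"]).as_matrix()[:,0];return np.arctan2(v[1],v[0])
q=np.array(ctrl.state()["q"]);a0=az()
for d in(-.15,-.6,-1.05,-1.12):
    q2=q.copy();q2[6]+=d;ctrl.move_j(q2);s=ctrl.state()
    print(d,s["time_s"],az()-a0,s["eef_pos"],s["wrist_force"],s["torque"],s["grip_width"])
E
```

```text
-0.15 8.075 -0.14658317627134343 [0.5972 0.3115 0.1537] [-0.2858  0.0111  0.378 ] [ 0.1961 -0.0046  0.0618] 0.013331047627467268
-0.6 8.5833 -0.5958798052747443 [0.5974 0.312  0.1537] [ 0.2054  1.0087 -1.5652] [ 0.4238 -0.2275  0.1219] 0.013098963055848041
-1.05 9.0917 -1.046029129385187 [0.5978 0.3123 0.1537] [ 2.6871  4.1032 -3.6614] [ 0.9306 -0.5967  0.0968] 0.012934383953134112
-1.12 9.3417 -1.1084406654769094 [0.5978 0.3123 0.1538] [ 3.6254  3.2427 -4.1856] [ 0.8746 -0.8009  1.9617] 0.013272701192174611
```

The moment about z jumped from 0.10 to 1.96 N m at 1.11 rad, so the knob is on its stop. I'll hold it for a second and then release.

```bash
python3 - <<'E'
from h import *
ctrl.sleep(1.0);s=ctrl.state();print(s["time_s"],s["torque"])
ctrl.set_gripper(.085);s=ctrl.state();print(s["time_s"],s["grip_width"],s["wrist_force"],s["torque"])
ctrl.sleep(.4)
p=s["eef_pos"];ctrl.move_straight([p[0],p[1],.25])
cv2.imwrite('pics/s2.png',vision.capture("scene"))
s=ctrl.state();print(s["time_s"],s["wrist_force"],s["q"])
q=cv2.imread('pics/s2.png')[130:210,360:460]
cv2.imwrite('pics/c2.png',cv2.resize(q,None,fx=7,fy=7,interpolation=cv2.INTER_CUBIC))
E
```

```text
10.3417 [ 0.9039 -0.811   1.9205]
11.0333 0.08483840528021179 [-0.6977  0.7644 -0.0122] [0.0407 0.0185 0.0296]
12.275 [ 0.3607 -0.9479 -0.5261] [ 0.0905  0.7159 -1.0383  1.6866  0.6726  1.145  -0.689 ]
```

View pics/c2.png

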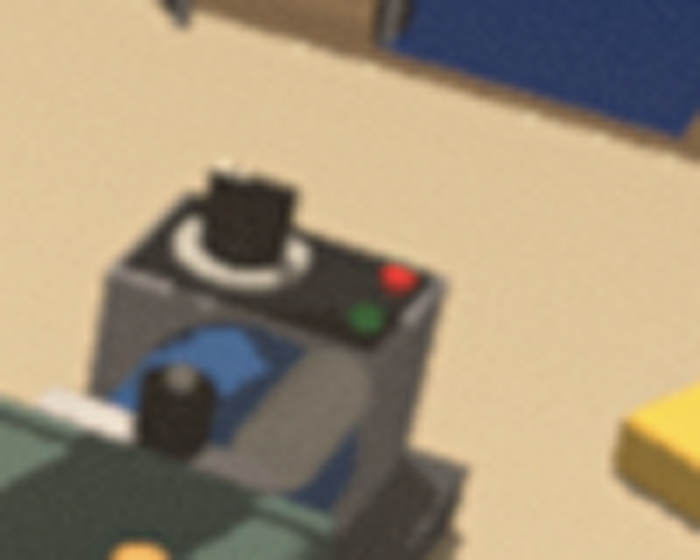

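The knob is back at its rest angle: in the crop the bar at (250,215) looks as it did before. Next I'll measure the tube axis direction.

```bash
python3 - <<'E'
from h import *
tt=lambda u,v:cu(u,v,240,110,10); ts=lambda u,v:cu(u,v,300,200,8)
M=np.array([.5863,-.1463,.175]);e=np.radians(40)
for yaw in(-8,-6,-4,-2,0,2,4):
    y=np.radians(yaw);z=np.array([np.sin(y)*np.cos(e),-np.cos(y)*np.cos(e),np.sin(e)])
    A=M-z*.012;B=M-z*.08
    out=[]
    for n in("top","scene"):
        a,b=proj(n,A)[0],proj(n,B)[0];d=a-b;out.append(np.degrees(np.arctan2(d[1],d[0])))
    print(yaw,np.round(out,1))
print('obs top',np.degrees(np.arctan2(-30,228)),'obs scene',np.degrees(np.arctan2(-21,-52)))
# enlarged clean views
t=cv2.imread('pics/top0.png')[133:158,264:304];s=cv2.imread('pics/scene0.png')[216:240,316:344]
cv2.imwrite('pics/tubeT.png',cv2.resize(np.clip(255*(t/255.)**.6,0,255).astype(np.uint8),None,fx=20,fy=20,interpolation=cv2.INTER_NEAREST))
cv2.imwrite('pics/tubeS.png',cv2.resize(np.clip(255*(s/255.)**.8,0,255).astype(np.uint8),None,fx=25,fy=25,interpolation=cv2.INTER_NEAREST))
E
```

```text
-8 [  -1.4 -161.4]
-6 [  -3.3 -161.9]
-4 [  -5.1 -162.4]
-2 [  -7. -163.]
0 [  -8.8 -163.4]
2 [ -10.7 -163.9]
4 [ -12.5 -164.3]
obs top -7.49585763972986 obs scene -158.00887008282288
```

View pics/tubeT.png

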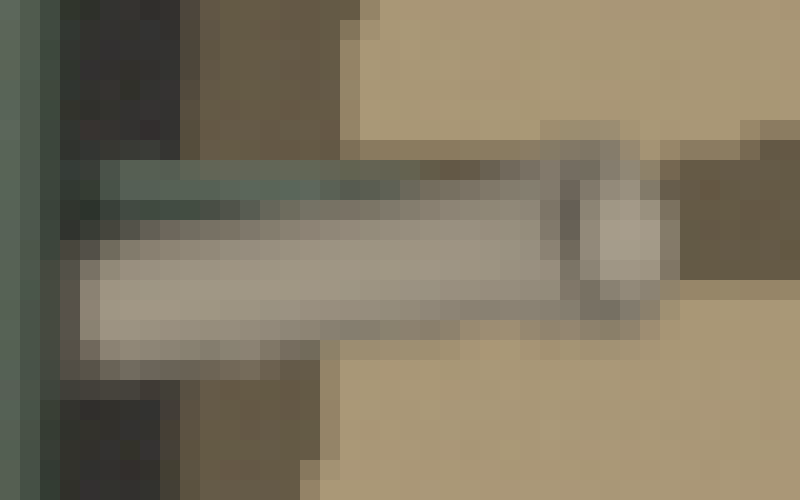

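View pics/tubeS.png

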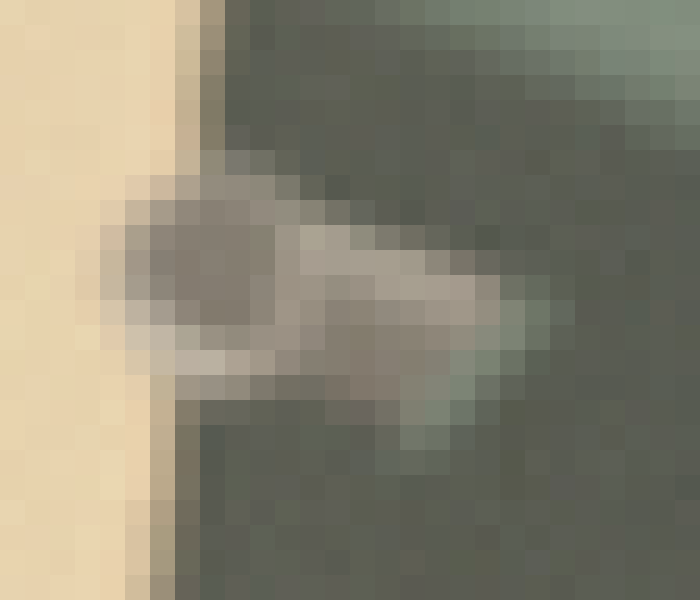

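```bash
cat >> h.py <<'E'
def tool(d,t,flip=1):
    """orientation: rod dir d, tool tilted t rel. to rod normal"""
    d=np.array(d)/np.linalg.norm(d);x=np.cross(d,[0,0,1]);x/=np.linalg.norm(x);x*=flip
    n=np.cross(d,x)*flip;z=np.cos(t)*n+np.sin(t)*d
    return R.from_matrix(np.c_[x,np.cross(z,x),z])
def rod(az,pitch): # az tip azimuth rad, pitch down
    return np.array([np.cos(az)*np.cos(pitch),np.sin(az)*np.cos(pitch),-np.sin(pitch)])
T=np.radians(22); D_PICK=rod(np.radians(100.8),np.radians(4.3))
LOOP=np.array([.4197,-.3255,.021]); GB=.0600  # grasp this far behind collar face
D_INS=rod(np.radians(90-.5),np.radians(40)); M=np.array([.5863,-.1463,.175])
E
python3 - <<'E'
from h import *
for f in(1,-1):
  o=tool(D_PICK,T,f);tz=o.as_matrix()[:,2];g=LOOP-D_PICK*.0055;g[2]=.0255;tcp=g+.019*tz
  print(f,tcp,tz,o.as_matrix()[:,0]);print(kinematics.ik(tcp,o.as_quat()),kinematics.ik(tcp+[0,0,.25],o.as_quat()))
  o=tool(D_INS,T,f);tz=o.as_matrix()[:,2]
  for b in(GB,GB+.2): print(kinematics.ik(M-D_INS*b+.019*tz,o.as_quat()))
p=ctrl.state()["eef_pos"];ctrl.move_straight([p[0],p[1],.38],feed=.25);print(ctrl.state()["time_s"],ctrl.state()["q"])
E
```

```text
1 [ 0.4196 -0.3252  0.0074] [-0.057   0.2986 -0.9527] [0.9823 0.1874 0.    ]
[ 1.3149  1.0213 -0.967   1.9722  0.7688  0.8595  0.1213] [ 1.4117  0.6546 -1.0971  1.8473  0.3397  1.1615  0.3848]
[ 0.6654  0.6187 -0.8208  1.9247  0.9204  1.0314 -0.6704]
[ 0.9615  0.552  -0.9302  1.707   0.8202  1.1895 -0.2546]
-1 [ 0.4196 -0.3252  0.0074] [-0.057   0.2986 -0.9527] [-0.9823 -0.1874 -0.    ]
[ 0.6541  0.7845  0.0476  2.0017 -0.3917  0.6352 -1.9124] [ 0.515   0.4341  0.2363  1.8858 -0.3154  1.1072 -2.0297]
[ 0.8818  0.8393 -1.2584  1.9166  1.141   1.3405  2.2991]
[-0.2013  0.5107  0.8082  1.7579 -0.1147  0.8602 -2.572 ]
12.9417 [ 0.1285  0.6111 -1.1125  1.5399  0.5583  1.3463 -0.5921]
```

```bash
python3 - <<'E'
from h import *
ctrl.move_j([.65,.33,0,1.75,0,1.1,.84]);s=ctrl.state();print(s["time_s"],s["eef_pos"],R.from_quat(s["tcp_rot"]).as_matrix()[:,[0,2]].T)
o=tool(D_PICK,T);tz=o.as_matrix()[:,2];g=LOOP-D_PICK*.0055;g[2]=.0255;tcp=g+.019*tz
for dz in(0,.15,.3):print(kinematics.ik(tcp+[0,0,dz],o.as_quat()))
o=tool(D_INS,T);tz=o.as_matrix()[:,2]
for b in(GB,GB+.2): print(kinematics.ik(M-D_INS*b+.019*tz,o.as_quat()))
E
```

```text
15.5 [ 0.448  -0.3954  0.3494] [[ 0.9812  0.1915 -0.0252]
 [-0.0303  0.024  -0.9993]]
[ 0.7715  0.7843 -0.12    1.9962 -0.1994  0.6111  1.0424]
[ 0.7453  0.5531 -0.081   1.9513 -0.2036  0.8854  1.0085]
[ 0.7273  0.3742 -0.0536  1.8255 -0.1935  1.1866  0.9584]
[-0.0002  0.4952  0.1345  1.9543  0.3919  0.6995 -0.1934]
[0.2691 0.4059 0.1005 1.7378 0.3237 0.9151 0.163 ]
```

Reach is comfortable. I'll move above the handle, look, then descend.

```bash
python3 - <<'E'
from h import *
o=tool(D_PICK,T);tz=o.as_matrix()[:,2];g=LOOP-D_PICK*.0055;g[2]=.0255;tcp=g+.019*tz
ctrl.move_to(tcp-.09*tz,o.as_quat())
s=ctrl.state();print(s["time_s"],s["eef_pos"],tcp-.09*tz)
im=vision.capture("scene");cv2.imwrite('pics/s3.png',im)
cv2.imwrite('pics/c3.png',cv2.resize(im[190:310,170:330],None,fx=5,fy=5,interpolation=cv2.INTER_CUBIC))
E
```

```text
16.5167 [ 0.4263 -0.3529  0.0943] [ 0.4248 -0.3521  0.0931]
```

View pics/c3.png

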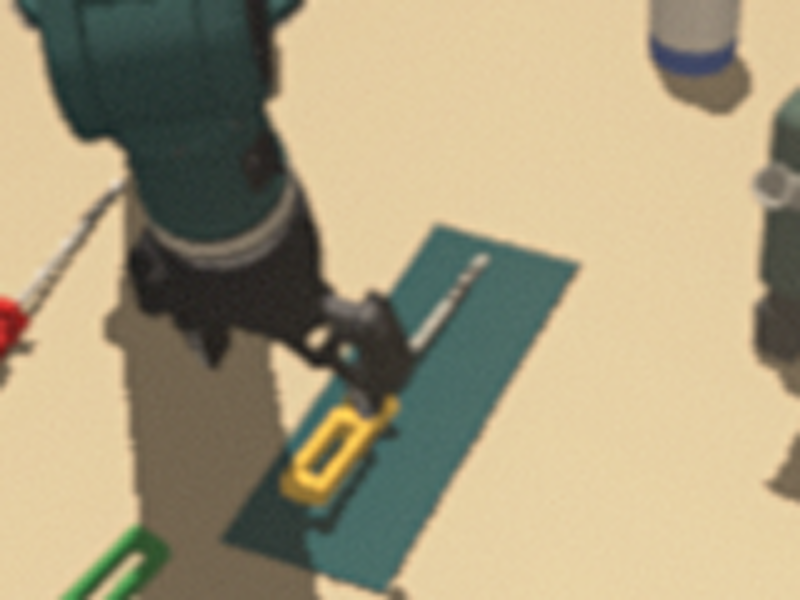

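```bash
python3 - <<'E'
from h import *
o=tool(D_PICK,T);tz=o.as_matrix()[:,2];g=LOOP-D_PICK*.0055;g[2]=.0255;tcp=g+.019*tz
ctrl.move_straight(tcp,feed=.08)
s=ctrl.state();print(s["time_s"],s["eef_pos"],tcp,s["wrist_force"])
im=vision.capture("scene");cv2.imwrite('pics/s4.png',im)
cv2.imwrite('pics/c4.png',cv2.resize(im[220:300,200:300],None,fx=7,fy=7,interpolation=cv2.INTER_CUBIC))
E
```

```text
17.8417 [ 0.42   -0.3257  0.0078] [ 0.4196 -0.3252  0.0074] [-0.3415  0.2515 -0.2087]
```

View pics/c4.png

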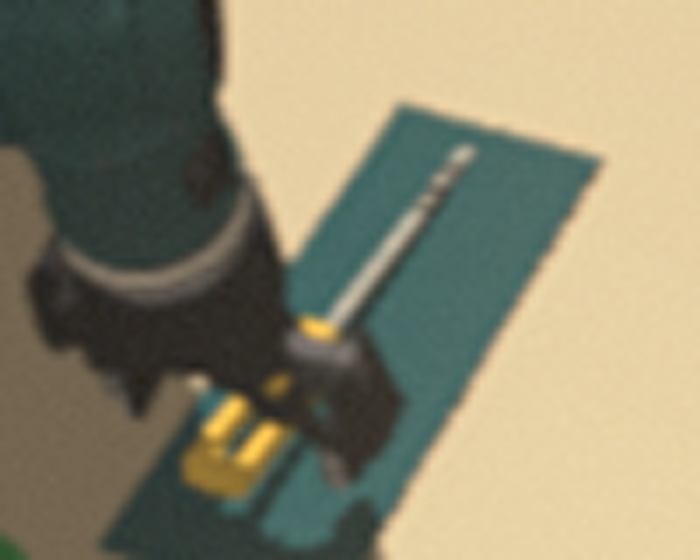

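The fingers straddle the yellow handle, with the near finger tip at crop (340,475). I'll close and lift, keeping the attitude.

```bash
python3 - <<'E'
from h import *
ctrl.set_gripper(0.0);s=ctrl.state();print(s["time_s"],s["eef_pos"],s["grip_width"],s["wrist_force"])
p=s["eef_pos"];ctrl.move_straight([p[0],p[1],p[2]+.27],feed=.2)
s=ctrl.state();print(s["time_s"],s["eef_pos"],s["grip_width"],s["wrist_force"],R.from_quat(s["tcp_rot"]).as_matrix())
for n in("scene","top"):
    im=vision.capture(n);cv2.imwrite(f'pics/{n}5.png',im)
E
```

```text
18.4667 [ 0.4197 -0.3253  0.0075] 0.024929982511583727 [ 0.1972 -0.8339  1.3321]
19.9667 [ 0.419  -0.3248  0.2765] 0.024630177680126195 [ 0.1567  0.8001 -1.1938] [[ 0.9823  0.1781 -0.0588]
 [ 0.1875 -0.9353  0.3   ]
 [-0.0015 -0.3057 -0.9521]]
```

View pics/scene5.png

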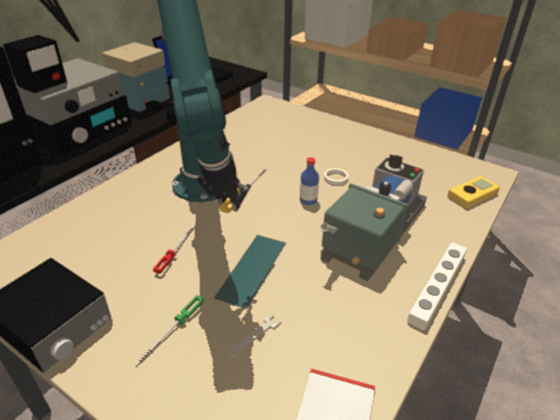

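View pics/top5.png

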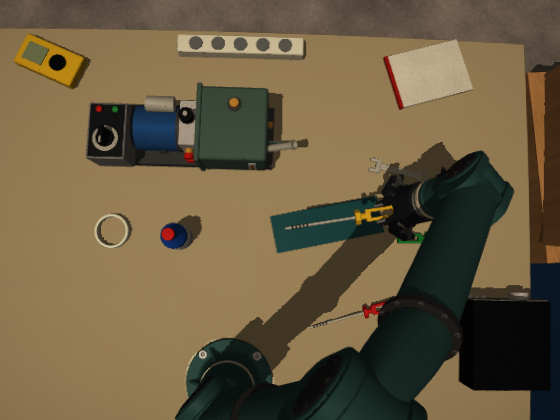

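It's held: the tip is at about top (285,228) and scene (267,169), and the mat is empty. I'll crop in to measure the rod in the hand.

```bash
cat >> h.py <<'E'
O_PICK=tool(D_PICK,T)
TCP_PICK=np.array([.4197,-.3253,.0075])
def rod_in_tool():
    org=LOOP+D_PICK*.0545
    Rt=O_PICK.inv()
    return Rt.apply(org-TCP_PICK),Rt.apply(D_PICK)
def predict(s,ro=None,rd=None):
    if ro is None: ro,rd=rod_in_tool()
    Rm=R.from_quat(s["tcp_rot"]);o=s["eef_pos"]+Rm.apply(ro);d=Rm.apply(rd);return o,d
E
python3 - <<'E'
from h import *
s=ctrl.state();o,d=predict(s);print(o,o+.15*d,d,rod_in_tool())
out=[]
for n,x0,y0,w,h,k in(("scene",225,160,50,38,14),("top",278,195,120,45,6.5)):
    im=cv2.imread(f'pics/{n}5.png')[y0:y0+h,x0:x0+w]
    g=cv2.resize(im,None,fx=k,fy=k,interpolation=cv2.INTER_CUBIC)
    q=(proj(n,np.array([o,o+.15*d,o-.087*d]))-[x0,y0]+.5)*k-.5
    for p in q: cv2.circle(g,tuple(int(v) for v in p),3,(255,0,255),1)
    cv2.imwrite(f'pics/{n}5c.png',g);print(n,q)
E
```

```text
[ 0.4089 -0.2717  0.2859] [ 0.3809 -0.1247  0.275 ] [-0.1871  0.9796 -0.0731] (array([-0.    , -0.0544,  0.0075]), array([ 0.    , -0.9272,  0.3746]))
scene [[236.1329 456.316 ]
 [587.4555 109.0469]
 [ -1.8468 691.6012]]
top [[501.3652 143.8758]
 [ 43.7038 219.9108]
 [767.6671  99.4997]]
```

View pics/scene5c.png

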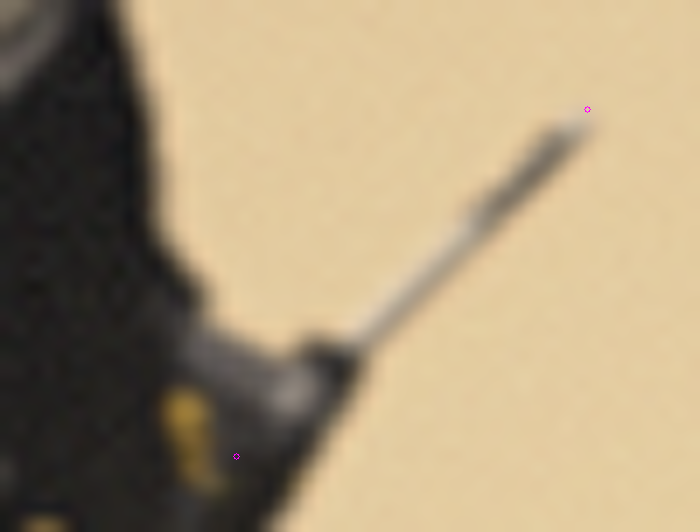

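View pics/top5c.png

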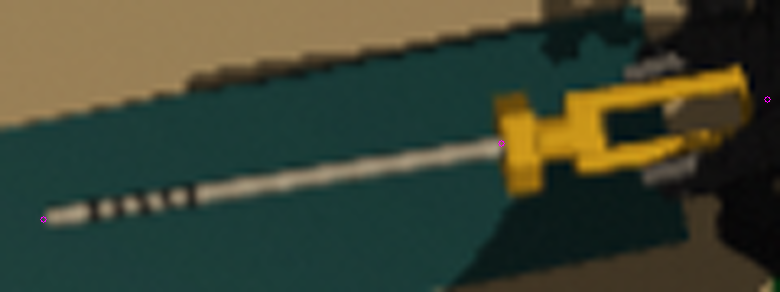

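```bash
python3 - <<'E'
from h import *
s=ctrl.state();o,d=predict(s)
print(tri([("top",cu(47,217,278,195,6.5)),("scene",cu(587,122,225,160,14))]),o+.15*d)
Rm=R.from_quat(s["tcp_rot"])
# insertion poses
for b in(.02,):
    oi=tool(D_INS,T);rd=rod_in_tool()[1];print(oi.apply(rd),D_INS)
E
```

```text
(array([ 0.3819, -0.1259,  0.2729]), array([ 0. ,  0. ,  0.1, -0. ])) [ 0.3809 -0.1247  0.275 ]
[ 0.0067  0.766  -0.6428] [ 0.0067  0.766  -0.6428]
```

```bash
cat >> h.py <<'E'
def tcp_for(d,org,ro=None):
    o=tool(d,T);r=rod_in_tool()[0] if ro is None else ro
    return org-o.apply(r),o.as_quat()
E
python3 - <<'E'
from h import *
p,q=tcp_for(D_INS,M-D_INS*(.15+.08)); ctrl.move_to(p,q)
s=ctrl.state();print(s["time_s"],s["eef_pos"],p)
p,q=tcp_for(D_INS,M-D_INS*(.15+.025)); ctrl.move_straight(p)
s=ctrl.state();print(s["time_s"],s["eef_pos"],p,s["wrist_force"]);o,d=predict(s);print(o,d,o+.15*d)
for n,x0,y0,w,h,k in(("scene",290,190,50,45,12),("top",270,120,100,45,7.5)):
    im=vision.capture(n);cv2.imwrite(f'pics/{n}6.png',im);im=im[y0:y0+h,x0:x0+w]
    g=cv2.resize(im,None,fx=k,fy=k,interpolation=cv2.INTER_CUBIC)
    qq=(proj(n,np.array([o,o+.15*d,M]))-[x0,y0]+.5)*k-.5
    for pp in qq: cv2.circle(g,tuple(int(v) for v in pp),3,(255,0,255),1)
    cv2.imwrite(f'pics/{n}6c.png',g);print(n,qq)
E
```

```text
20.8167 [ 0.5837 -0.3713  0.3458] [ 0.5844 -0.3719  0.3468]
21.3333 [ 0.5837 -0.3313  0.3113] [ 0.5847 -0.3298  0.3114] [-0.6427 -0.3263 -0.5542]
[ 0.5841 -0.2819  0.2873] [ 0.0072  0.7656 -0.6433] [ 0.5852 -0.167   0.1908]
scene [[ 93.0278 352.5422]
 [362.9703 433.3704]
 [409.2989 442.1132]]
top [[682.2736 116.0074]
 [257.3882 177.1179]
 [187.9854 183.3522]]
```

View pics/scene6c.png

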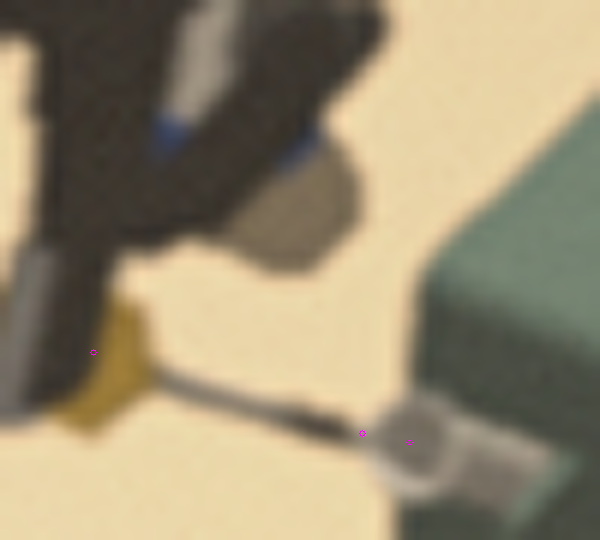

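View pics/top6c.png

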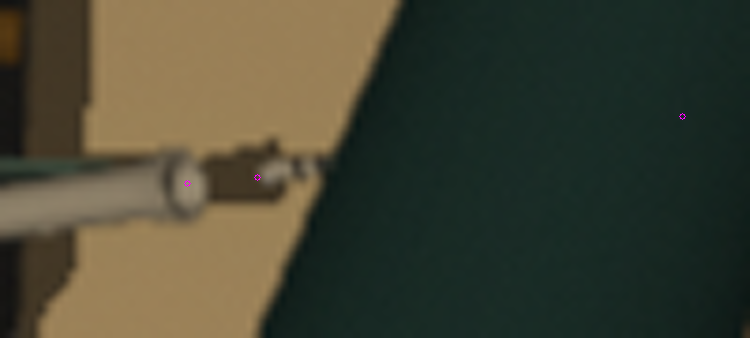

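The tip, at scene crop (360,437) and top crop (263,176), lines up with the mouth within about 2 mm. I'll insert it in steps and watch the force.

```bash
python3 - <<'E'
from h import *
off=np.array([0.0005,0,.001])
for b in(.16,.14,.12,.09,.06,.03,.012):
    p,q=tcp_for(D_INS,M+off-D_INS*b); ctrl.move_straight(p,feed=.08)
    s=ctrl.state();o,d=predict(s)
    print(b,round(s["time_s"],2),(s["eef_pos"]-p)*1e3,s["wrist_force"],'axial',s["wrist_force"]@D_INS)
    if np.linalg.norm(s["wrist_force"])>15: break
E
```

```text
0.16 21.77 [ 0.0763  0.9459 -0.4967] [-0.353   1.0418 -1.2227] axial 1.5815642448159992
0.14 22.17 [-0.0251  0.9857 -0.6666] [ 0.6658 -0.1789  0.2324] axial -0.28196501771348326
0.12 22.57 [-0.0424  0.8589 -0.5745] [-1.1479  0.6483 -1.271 ] axial 1.3058980255054569
0.09 23.09 [-0.0007  0.4955 -0.3577] [-0.4318 -0.2785 -1.705 ] axial 0.8797292182238402
0.06 23.62 [-0.0122  0.5298 -0.358 ] [ 0.8427  0.0749 -1.77  ] axial 1.2006984993758438
0.03 24.14 [-0.0033  0.5074 -0.3436] [ 0.0115 -1.3206 -0.6682] axial -0.5820042251938629
0.012 24.52 [-0.1278  0.8433 -0.5315] [-1.2405 -0.6729 -0.0525] axial -0.4900024633730958
```

```bash
python3 - <<'E'
from h import *
off=np.array([0.0005,0,.001])
for b in(.008,.005,.002,-.001,-.003,-.005,-.007):
    p,q=tcp_for(D_INS,M+off-D_INS*b); ctrl.move_straight(p,feed=.03)
    s=ctrl.state();ax=s["wrist_force"]@D_INS
    print(b,round(s["time_s"],2),(s["eef_pos"]-p)*1e3,s["wrist_force"],'axial',ax)
    if ax<-6: break
ctrl.sleep(.4);s=ctrl.state();print(s["wrist_force"],s["wrist_force"]@D_INS,s["grip_width"])
o,d=predict(s)
for n,x0,y0,w,h,k in(("scene",290,190,50,45,12),("top",270,120,100,45,7.5)):
    im=vision.capture(n);cv2.imwrite(f'pics/{n}7.png',im);im=im[y0:y0+h,x0:x0+w]
    cv2.imwrite(f'pics/{n}7c.png',cv2.resize(im,None,fx=k,fy=k,interpolation=cv2.INTER_CUBIC))
E
```

```text
0.008 24.8 [ 0.004   0.0165 -0.0188] [ 0.0737 -0.8756 -1.2972] axial 0.1636160493141959
0.005 25.05 [-0.0281  0.175  -0.0805] [-0.7272 -0.3905 -0.7341] axial 0.16786454683159507
0.002 25.3 [-0.0226  0.3059 -0.1731] [ 0.4783 -0.2714 -1.4809] axial 0.7471921567045494
-0.001 25.55 [-0.0172  0.3072 -0.1737] [ 0.0023 -0.9144 -0.5566] axial -0.34264210502569603
-0.003 25.8 [ 0.1335 -0.8324  0.4898] [-0.5394 -1.0779  0.8666] axial -1.3863367111379825
-0.005 26.05 [ 0.1263 -2.4455  1.5822] [-1.4602 -2.661   5.9046] axial -5.843508425146278
-0.007 26.3 [ 0.182 -4.037  2.777] [-2.1998 -5.835  10.3921] axial -11.164273449586936
[-2.0017 -4.846  11.3071] -10.993533092241961 0.024766798107830532
```

View pics/scene7c.png

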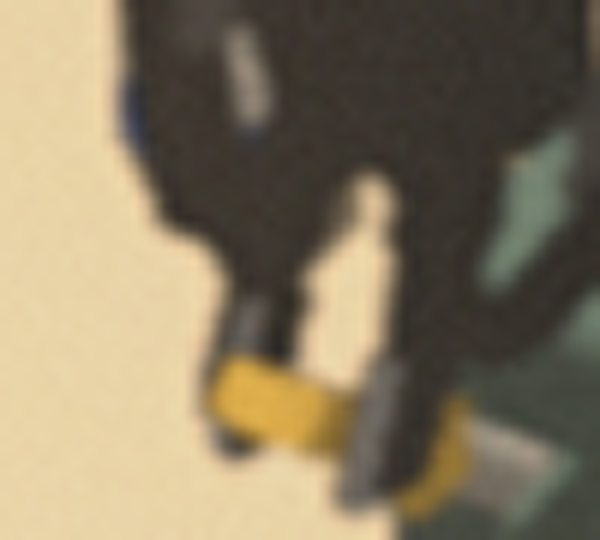

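The axial force is steady at -11 N at the expected depth, and the scene crop shows the yellow collar seated on the mouth at (450,455). I'll draw it out.

```bash
python3 - <<'E'
from h import *
off=np.array([0.0005,0,.001])
for b in(.02,.10,.17,.24):
    p,q=tcp_for(D_INS,M+off-D_INS*b); ctrl.move_straight(p,feed=.12)
    s=ctrl.state();print(b,round(s["time_s"],2),s["wrist_force"],s["grip_width"])
ctrl.sleep(.2)
df=rod(np.radians(89.5),np.radians(1)); p,q=tcp_for(df,np.array([.57,-.38,.34]))
try: ctrl.move_straight(p,q,feed=.08)
except ctrl.Unreachable as e: print('straight no',e); ctrl.move_to(p,q)
ctrl.sleep(.5);s=ctrl.state();o,d=predict(s);print(s["time_s"],s["eef_pos"]-p,o,o+.15*d,np.arccos(d[2]),s["grip_width"],s["qvel"])
for n in("scene","top"): cv2.imwrite(f'pics/{n}8.png',vision.capture(n))
E
```

```text
0.02 27.18 [ 0.3394  0.6261 -1.577 ] 0.024843258590732185
0.1 27.99 [ 0.0796  0.0605 -1.3993] 0.024788700030644498
0.17 28.73 [-0.0519  0.2063 -0.3882] 0.02501810347208006
0.24 29.46 [-0.6473  0.2242 -1.5847] 0.0251117510607679
31.0833 [0.0001 0.0002 0.0003] [ 0.5701 -0.3797  0.3402] [ 0.5713 -0.2298  0.3376] 1.5886456230418813 0.02454958336759532 [ 0.0049  0.0042  0.0012 -0.0005 -0.0027 -0.0003 -0.0002]
```

View pics/scene8.png

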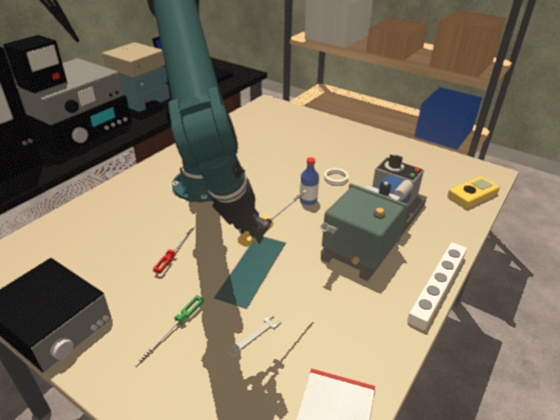

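View pics/top8.png

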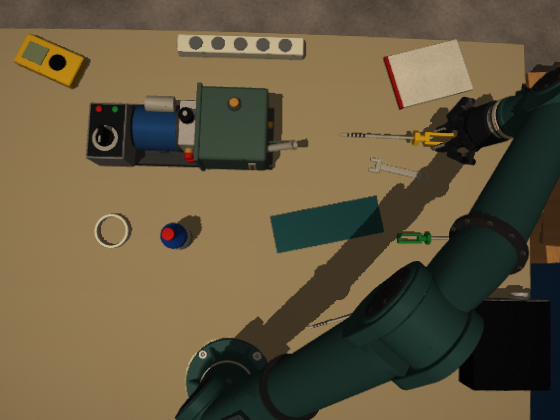

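```bash
python3 - <<'E'
from h import *
s=ctrl.state();o,d=predict(s);X=np.array([o,o+.15*d,o-.087*d]);out=[]
for n,x0,y0,w,h,k in(("scene",230,180,90,70,6),("top",330,110,120,55,6)):
    g=cv2.resize(cv2.imread(f'pics/{n}8.png')[y0:y0+h,x0:x0+w],None,fx=k,fy=k,interpolation=cv2.INTER_CUBIC)
    q=(proj(n,X)-[x0,y0]+.5)*k-.5;print(n,q)
    for p in q: cv2.circle(g,tuple(int(v) for v in p),3,(255,0,255),1)
    g=cv2.copyMakeBorder(g,0,0,0,720-g.shape[1],cv2.BORDER_CONSTANT);out.append(g[:330] if n=="top" else g[:260])
cv2.imwrite('pics/final.png',np.vstack(out))
E
```

```text
scene [[230.4098 245.0269]
 [455.0689  58.7657]
 [ 77.818  371.5392]]
top [[499.1692 165.683 ]
 [ 58.8944 148.3552]
 [751.7901 176.3196]]
```

View pics/final.png

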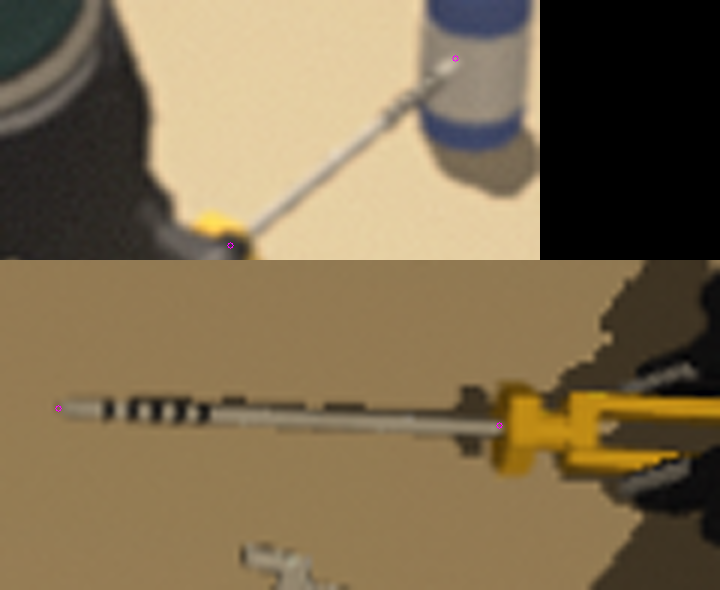

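The predicted tip and collar points land on the rod in both views: the tip at (455,62) in the scene crop, and (58,148) in the top crop. The rod is level and high. The knob is at rest, and the bottle, tape and spanner haven't moved. Handing in.

```bash
python3 - <<'E'
from h import *
s=ctrl.state();print(s["time_s"],abs(s["qvel"]).max(),s["grip_width"]);print(ctrl.close_job())
E
```

```text
31.1833 0.0033445883690210658 0.02489093795677457
the job is handed in; nothing more can be done
None
```

I carried out all the steps and handed the job in at 31.2 s of the 72 s allowed. No verdict was reported.

- **Knob:** I turned it clockwise to its stop, where the moment jumped to 1.96 N m, and held it there for a second. I then opened the fingers, and a picture showed it back at its rest angle.
- **Dip:** I picked the yellow dipstick off the mat by its handle and pushed it into the tube until the collar seated on the mouth. The axial force held steady at -11 N at the expected depth, and a picture showed the collar on the mouth. I then drew it straight out.
- **Final hold:** The rod is level, with the tip about 1° low. Collar and tip are about 34 cm up, and the tip is about 18 cm from the tube mouth. The fingers are shut on the handle and the arm is still.
- **Bystanders:** The bottle, tape and spanner look unmoved in both final views.

No check failed. The two cameras and the arm's kinematics disagreed on the rod tip by about 2.5 mm. The knob's bar sat 1–3 mm from where the cameras first put it. Neither affected the grip or the fit. The selector angle and the seating were judged from torque, force and pictures, because neither can be read directly.

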